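# Switch on the bench unit and hold its recessed reset down

### The job

Turn the bench unit's rotary handle clockwise from off fully to on. Then take the slim reset stylus from the tool rack, reach it through the round hole in the unit's top panel and push the recessed reset button fully down; do not press the button while the power is off, and leave the other things on the bench where they are. Finish while still gripping the stylus and holding the button down with it, with the handle still on.

Things in the scene. Friction and masses are not known exactly. Their poses are not given: they have to be found in the camera images.
- unit: bench instrument fixed to the table: grey case with bare aluminium top panel, 170 mm along its x, 220 mm along its y, top panel 74 mm above the table. Origin: centre of underside; its z is up, its x points away from the robot at yaw 0 (it is turned by up to 0.3 rad either way). On top: the rotary handle at x -10, y +55 mm; the round reset hole at x -10, y -55 mm; along the far edge (x +70 mm, y -40, 0, +40 mm) stand three terminal posts 16 mm across, 18 mm tall
- handle_grip (a point): point on the vertical axis of the rotary handle, 107 mm above the table. The handle is a grey bar 70 mm long, 14 mm wide, standing 36 mm above a dark round skirt 60 mm across; the bar's top is 119 mm and the skirt's top 83 mm above the table. This frame turns with the handle: x runs along the bar, z is up, y across the 14 mm to pinch. A white dash on top marks the bar's +x end
- handle (a joint): rotary power handle: 0 rad = off (bar along the unit's x), 1.31 rad = on; grows clockwise seen from above, hard stops at both ends. It starts within 0.25 rad of the off stop, has 0.08 N m of friction and stays where it is left. Two short black ticks on the panel beside the skirt show where the dashed end points at off (away from the robot) and at on
- reset_hole (a point): centre of the mouth of the round reset hole in the top panel, 74 mm above the table: a vertical hole 17 mm across ringed by a thin dark steel band. The white button lies inside with its top 18 mm below the mouth. This frame is turned as the unit
- reset (a joint): travel of the recessed reset button, straight down: 0 = up, 0.006 m = fully down at its hard stop; spring 1 N at the start of travel rising to 4 N fully down; it springs back when released
- reset_top (a point): centre of the button's top face (13 mm across), 56 mm above the table when up
- stylus: the reset stylus, the slimmest of the three tools standing in the rack: a plain aluminium round shank 12 mm across and 65 mm tall, above a round collar 24 mm across and 5 mm thick that rests on the rack; below the collar a steel nose 8 mm across and 55 mm long, hidden in the rack. 125 mm long in all, about 50 g. Origin: centre of the nose's lower end; z runs up along the shank
- rack: fixed wooden tool rack block, 90 mm along its x, 190 mm along its y, 60 mm high, with three through holes 15 mm across on its centre line, at y -60, 0 and +60 mm; one tool stands upright in each, in any order. Origin: centre of underside, z up
- screwdriver: screwdriver standing in the tool rack: black fluted round handle 26 mm across, 55 mm tall, shaft 8 mm hidden in the rack. Bystander. Origin: lower end of the shaft
- nutdriver: nut driver standing in the tool rack: smooth brown wooden round handle 30 mm across, 45 mm tall, shaft hidden in the rack. Bystander. Origin: lower end of the shaft
- jar: small pale grey jar with metal cap, 44 mm across, 50 mm tall, between unit and rack. Bystander. Origin: centre of underside
- spool: steel wire spool standing on end, 56 mm across, 38 mm tall, near the robot. Bystander. Origin: centre of underside
- partsbox: open wooden parts box 75 x 100 x 35 mm, near the robot. Bystander. Origin: centre of underside
- rotor: round device of stacked pale discs, 136 mm across, 39 mm tall, beyond the unit and rack. Bystander. Origin: centre of underside
- meter: black hand multimeter lying flat, 150 x 75 mm, 45 mm tall, beyond the unit and rack. Bystander. Origin: centre of underside

How it is judged:
By the outcome, as a careful person would: the job done as asked, in the order asked, and still so for the second after the job is handed in, while the arm keeps its last pose, push and grip.
It also fails if it takes over 54 s, if anything falls off the work surface, if the arm or the gripper's body presses on something with over 40 N, if the wrist force passes 120 N, or if a joint passes its speed limit or range.

### The arm

A 6-joint arm with a two-finger parallel gripper is mounted at the origin on the work surface. World frame = base frame: x ahead of the robot, y to its left, z up, the work surface at z = 0. Lengths are in m, angles in rad, forces in N, time in s.
With the tool pointing down it reaches from about 0.4 to 0.825 m from the base axis. Payload 7 kg.
Tool frame: the origin (TCP) lies midway between the tips of the shut fingers; the grasp point (between the pads) lies 19 mm behind it; z points along the fingers, y is the direction in which the jaws open and shut (so a half turn about z gives the same grasp; the last joint's range is limited). The gripper opens to 88 mm and grips with 3 to 60 N. Pads are 19 mm wide; open, the fingers measure 130 mm over their backs; the gripper's body (78 mm by 193 mm) begins 47 mm behind the grasp point.
Start: joints at [1.413, 0.359, 0.012, 0, -1.224, -0.288], TCP at [0.291, 0.609, 0.227] pointing down, gripper open.
Joint ranges: [-3.07, 3.07], [-1.43, 2.12], [-1.02, 1.25], [-3.03, 1.67], [-3.05, -0], [-3.03, 3.03]. Speed limits (rad/s): [2.39, 2.39, 3.01, 3.14, 3.14, 3.14].

### API

Orientations are given as [roll, pitch, yaw] about the fixed x, y, z axes, in that order (R = Rz(yaw) Ry(pitch) Rx(roll)).
In Python, from station import get_state, grab_frame, camera_info, job_done gives the robot as it stands. The module is installed in compiled form; this text tells all that it offers.
- The arm moves only by the shell command python3 -m inch 'ROWS' [FORCE]. ROWS is JSON, a list that holds one entry, the list of rows, each a list of 7 numbers: the shift along the tool's x, y, z normalised to -1 to 1, where 1 is 50 cm, then the turn, a rotation vector about the tool's x, y, z normalised to -1 to 1, where 1 is 180 degrees, then the closure, from 0 (fully open) to 1 (shut). A call has 1 to 20 rows; each row shifts and turns the commanded pose from where the row before left it, along the tool's axes as they then stand; what a row does not reach is not made up. A row lasts 1/10 s, in which the tool goes at most 50 mm and 8.59 degrees, less where a joint would pass 70% of its speed; a pose out of reach is approached as far as the arm can. A call with a number of a shift or a turn outside -1 to 1 is refused whole. A call with a gripper value outside its range is refused whole. The fingers move at their own pace and stop on an object; FORCE is the grip in N (left out, the last holds). Time passes only in rows, so rows that do not move let the fingers close. It gives the time, the measured TCP pose, the force and the opening at its end, in the units of the state.
- get_state(): the state, without advancing time (a new reading comes with each control period).
- grab_frame(name): name is "scene" or "top" or "wrist"; returns the picture (480x640x3 uint8, blue, green, red); there is no depth.
- camera_info(name): a dict with "vertical_fov" (degrees; the focal length in pixels is half the picture's height over the tangent of half this angle, whatever the lens; pixels are square), "cx", "cy" (the principal point, pixels), "R" (3x3) and "t" (3): a world point X has camera coordinates R X + t. Camera axes: x right, y down, z forward; pixel columns grow to the right and rows downward; lengths in m; the calibration is good to about 2 mm. A picture is of the moment at which its call begins: read the wrist's pose just before it. camera_info takes no time and is no camera call; for the wrist camera it gives the pose at the moment of the call.
- job_done(): hands the job in, once; it reports no verdict.
The state is a dict: "t": time; "q": joint angles; "qd": joint speeds; "joint_efforts": joint torques, N m; "eef_pos": TCP position; "ee_rot": TCP orientation; "force": force on the tool from outside, world axes, zero at the start; "moment": the same for the moment, N m; "width": finger opening in m.
Only numpy, scipy, OpenCV 4.12 (cv2) and the standard library are available. Lean on these libraries where they do the work, as an engineer would, in place of code of your own. Each camera call takes 0.05 s, during which the arm holds its last target.

## Working session

There is one attempt and no reset: what is moved stays moved. The work goes in short steps, Python scripts to look and compute and a shell command to move; the robot and the scene stay as the last step left them, time stands still between calls to the robot, and variables do not carry over. Pictures are saved under pics/ and viewed, and the job is handed in when it is done.

```bash
mkdir -p pics; ls; python3 - <<'E'
from station import *
import cv2
print(get_state())
for n in ("scene","top","wrist"):
    i=camera_info(n); print(n,i)
    cv2.imwrite(f"pics/{n}0.png",grab_frame(n))
E
```

```text
pics
{'t': 0.0, 'q': array([ 1.41311916e+00,  3.59372210e-01,  1.10275899e-02, -3.25632121e-04,
       -1.22412131e+00, -2.88087957e-01]), 'qd': array([-1.22251728e-03,  1.88859244e-05, -5.21298846e-04, -1.78861045e-04,
       -3.49334081e-04, -1.46540661e-03]), 'joint_efforts': array([ 1.12059966e-03, -5.82713699e+01,  2.93068725e+01,  6.99735671e+00,
        7.16081529e-03, -1.50202518e-04]), 'eef_pos': array([0.29085066, 0.60855654, 0.225623  ]), 'ee_rot': array([ 3.13990487e+00, -1.80911906e-04, -4.45875871e-01]), 'force': array([ 0.36650613,  0.19049412, -0.68967152]), 'moment': array([-0.00714631,  0.02192925, -0.01951371]), 'width': 0.08757605690347017}
scene {'vertical_fov': 43.49599945475016, 'cx': 322.10577225861914, 'cy': 234.95270235011577, 'R': array([[-0.53271542,  0.84614661, -0.01581779],
       [ 0.65431766,  0.3999463 , -0.64180321],
       [-0.53673334, -0.35224832, -0.76670623]]), 't': array([ 0.30530592, -0.2969748 ,  1.40315446])}
top {'vertical_fov': 42.58344430526515, 'cx': 326.1144665776154, 'cy': 238.86586494096213, 'R': array([[ 0.00237247, -0.99981734,  0.0189645 ],
       [-0.989287  , -0.00511479, -0.14589405],
       [ 0.1459644 , -0.0184152 , -0.98911843]]), 't': array([-0.01749989,  0.55609213,  1.19130983])}
wrist {'vertical_fov': 61.11994494384583, 'cx': 321.4435211459152, 'cy': 240.60973141909918, 'R': array([[-4.31055082e-01, -9.02325304e-01,  7.49721936e-04],
       [-8.64822868e-01,  4.13376341e-01,  2.84958608e-01],
       [-2.57435280e-01,  1.22184480e-01, -9.58539530e-01]]), 't': array([ 0.67456221, -0.03545903,  0.39198704])}
```

View pics/scene0.png

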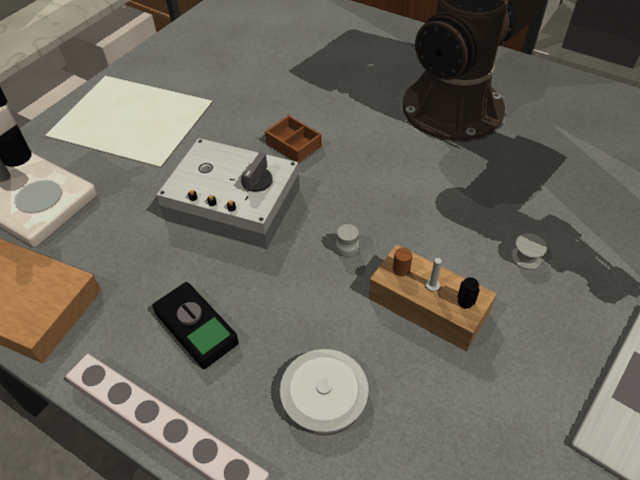

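View pics/top0.png

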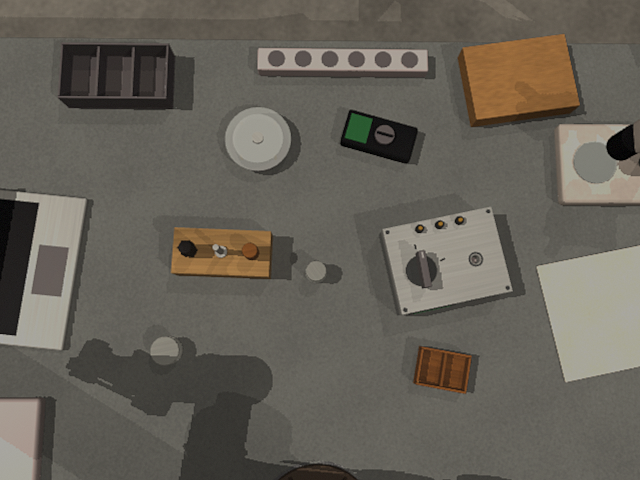

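View pics/wrist0.png

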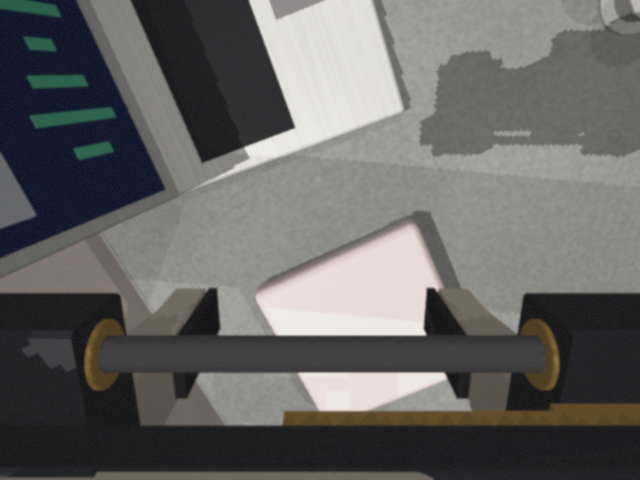

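The scene and top views show the unit around top (447,260), with its handle at (423,268) and hole at (476,259). The rack runs from (172,250) to (270,250); the stylus is the middle tool at about (220,250). I'll zoom in for exact pixels.

```bash
python3 - <<'E'
import cv2,numpy as np
t=cv2.imread("pics/top0.png")
a=cv2.resize(t[200:320,375:525],None,fx=5,fy=5,interpolation=cv2.INTER_CUBIC); cv2.imwrite("pics/c1.png",a)
a=cv2.resize(t[220:290,165:285],None,fx=6,fy=6,interpolation=cv2.INTER_CUBIC); cv2.imwrite("pics/c2.png",a)
s=cv2.imread("pics/scene0.png")
a=cv2.resize(s[130:250,150:310],None,fx=5,fy=5,interpolation=cv2.INTER_CUBIC); cv2.imwrite("pics/c3.png",a)
a=cv2.resize(s[240:350,360:500],None,fx=5,fy=5,interpolation=cv2.INTER_CUBIC); cv2.imwrite("pics/c4.png",a)
E
```

```text
(no output)
```

View pics/c1.png

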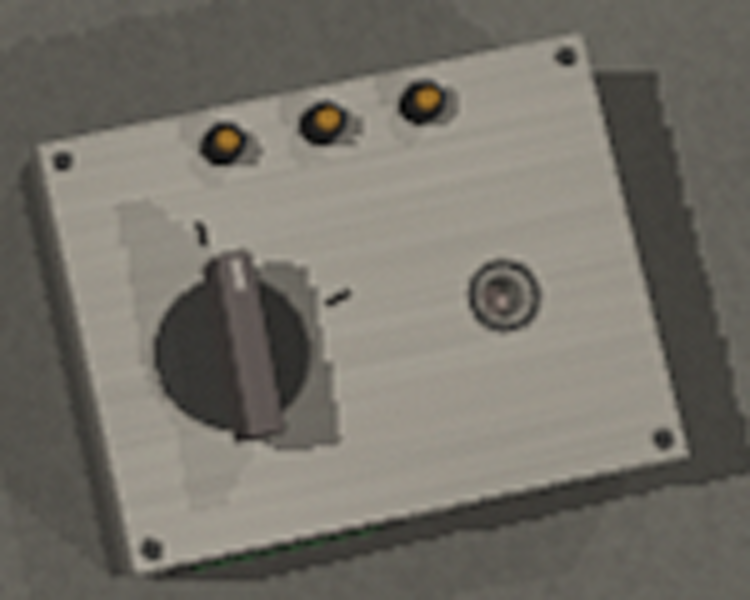

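View pics/c2.png

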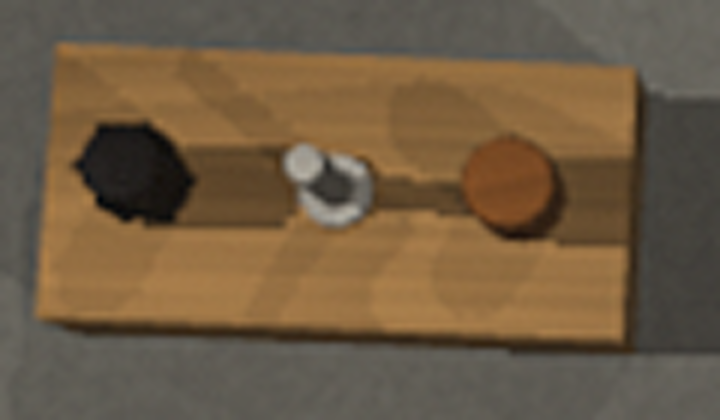

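View pics/c3.png

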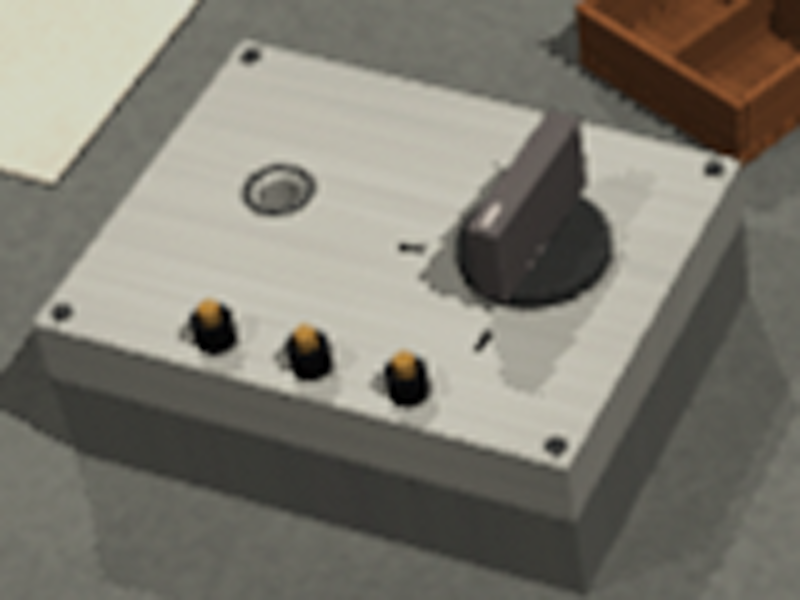

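View pics/c4.png

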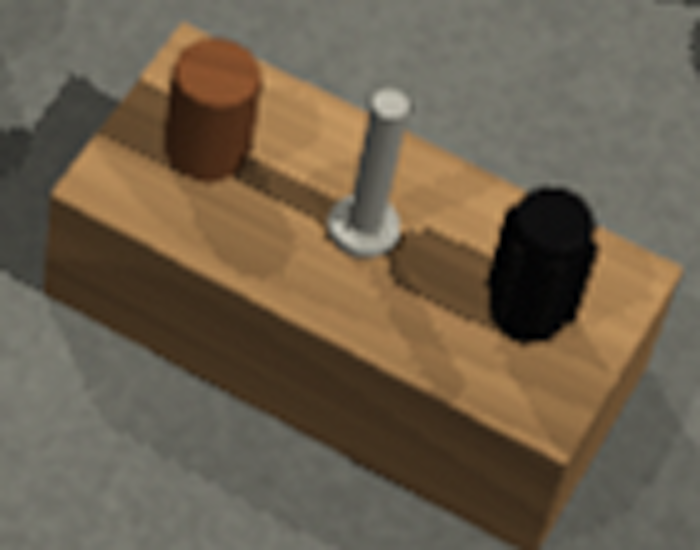

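```bash
cat > h.py <<'E'
import numpy as np
from station import camera_info
from scipy.optimize import least_squares
def f_(i): return 240/np.tan(np.radians(i["vertical_fov"])/2)
def proj(i,X):
    c=np.asarray(X)@np.array(i["R"]).T+i["t"]; return c[...,:2]/c[...,2:]*f_(i)+[i["cx"],i["cy"]]
def back(i,p,z):
    d=np.array([(p[0]-i["cx"])/f_(i),(p[1]-i["cy"])/f_(i),1]); R=np.array(i["R"]); C=-R.T@i["t"]; d=R.T@d
    return C+d*(z-C[2])/d[2]
def crop(p,o,s): return (np.array(p)+.5)/s-.5+np.array(o)
E
python3 - <<'E'
from h import *
T=camera_info("top");S=camera_info("scene")
c1=lambda p:crop(p,(375,200),5);c2=lambda p:crop(p,(165,220),6);c3=lambda p:crop(p,(150,130),5);c4=lambda p:crop(p,(360,240),5)
local=np.array([[85,110],[85,-110],[-85,-110],[-85,110],[-10,-55]])/1000
ut=c1([(38,145),(580,35),(690,457),(135,575),(504,295)]);us=c3([(570,468),(40,322),(245,40),(740,158),(280,190)])
def fit(loc,obs,z,name):
    W=lambda p:np.c_[(loc@np.array([[np.cos(p[2]),np.sin(p[2])],[-np.sin(p[2]),np.cos(p[2])]]))+p[:2],np.full(len(loc),z)]
    for lab,o in (("both",obs),)+tuple((str(k),[x]) for k,x in enumerate(obs)):
        r=least_squares(lambda p:np.concatenate([(proj(i,W(p))-q).ravel() for i,q in o]),[.5,0,0])
        print(name,lab,r.x.round(4),"maxres px",abs(r.fun).max().round(2),"hole/last",W(r.x)[-1].round(4))
    return
fit(local,[(T,ut),(S,us)],.074,"unit")
rl=np.array([[45,95],[45,-95],[-45,-95],[-45,95],[0,0]])/1000
fit(rl[:4],[(T,c2([(57,45),(637,68),(628,342),(38,318)])),(S,c4([(567,463),(52,197),(185,22),(683,268)]))],.06,"rack")
print("sty top",back(T,c2((305,163)),.13),back(S,c4((390,103)),.13))
print("collar",back(T,c2((335,188)),.065),back(S,c4((364,225)),.065))
for n,a,b in(("T",back(T,c1((235,252)),.119),back(T,c1((262,432)),.119)),("S",back(S,c3((490,220)),.119),back(S,c3((563,118)),.119))):
    print("bar",n,a,b,(a+b)/2,np.linalg.norm(a-b),np.arctan2(*(a-b)[1::-1]))
E
```

```text
unit both [ 0.511  -0.25    0.2125] maxres px 0.95 hole/last [ 0.5128 -0.3059  0.074 ]
unit 0 [ 0.5116 -0.2497  0.2107] maxres px 0.33 hole/last [ 0.5134 -0.3056  0.074 ]
unit 1 [ 0.51   -0.2507  0.2148] maxres px 0.83 hole/last [ 0.5119 -0.3066  0.074 ]
rack both [ 0.5267  0.1901 -0.0334] maxres px 0.56 hole/last [0.4849 0.2866 0.06  ]
rack 0 [ 0.5269  0.1901 -0.0335] maxres px 0.52 hole/last [0.4852 0.2865 0.06  ]
rack 1 [ 0.5265  0.1902 -0.0333] maxres px 0.45 hole/last [0.4847 0.2866 0.06  ]
sty top [0.52725427 0.190483   0.13      ] [0.52666111 0.18962721 0.13      ]
collar [0.52779342 0.19107343 0.065     ] [0.5279363  0.19008421 0.065     ]
bar T [ 0.52447725 -0.1929189   0.119     ] [ 0.45709712 -0.20161187  0.119     ] [ 0.49078719 -0.19726538  0.119     ] 0.06793857000977706 0.1283051164642052
bar S [ 0.51744927 -0.19419299  0.119     ] [ 0.45882282 -0.20357232  0.119     ] [ 0.48813604 -0.19888265  0.119     ] 0.059371983531089384 0.15864024993928413
```

```bash
cat >> h.py <<'E'
from station import get_state
from scipy.spatial.transform import Rotation as Ro
def plan(goal,yaw=None,pos=None,yawnow=None):
    s=get_state(); r=s["ee_rot"].copy(); p=s["eef_pos"] if pos is None else np.array(pos)
    if yawnow is not None: r[2]=yawnow
    R=Ro.from_euler("xyz",r).as_matrix()
    d=R.T@(np.array(goal)-p)
    print("t",round(s["t"],2),"pos",s["eef_pos"].round(4),"rpy",s["ee_rot"].round(4),"F",s["force"].round(2),"w",round(s["width"],4),"q",s["q"].round(2))
    print("shift units",(d/.5).round(4),"dist",np.linalg.norm(d).round(4))
    if yaw is not None:
        w=(Ro.from_euler("xyz",r).inv()*Ro.from_euler("xyz",[np.pi,0,yaw])).as_rotvec(); print("turn units",(w/np.pi).round(4))
E
python3 - <<'E'
from h import *
plan([.4897,-.1983,.2],.135)
plan([.4897,-.1983,.2],yawnow=.135)
E
```

```text
t 0.15 pos [0.2909 0.6087 0.2258] rpy [ 3.1403e+00 -1.0000e-04 -4.4590e-01] F [ 0.46 -0.42  0.05] w 0.0876 q [ 1.41  0.36  0.01 -0.   -1.22 -0.29]
shift units [1.0547 1.2846 0.0535] dist 0.8315
turn units [ 4.000e-04  1.000e-04 -1.849e-01]
t 0.15 pos [0.2909 0.6087 0.2258] rpy [ 3.1403e+00 -1.0000e-04 -4.4590e-01] F [ 0.46 -0.42  0.05] w 0.0876 q [ 1.41  0.36  0.01 -0.   -1.22 -0.29]
shift units [0.1767 1.6527 0.0538] dist 0.8315
```

```bash
python3 -m inch '[[[0,0,0,0,0,-0.0462,0],[0,0,0,0,0,-0.0462,0],[0,0,0,0,0,-0.0462,0],[0,0,0,0,0,-0.0462,0],[0.0088,0.0826,0,0,0,0,0],[0.0088,0.0826,0,0,0,0,0],[0.0088,0.0826,0,0,0,0,0],[0.0088,0.0826,0,0,0,0,0],[0.0088,0.0826,0,0,0,0,0],[0.0088,0.0826,0,0,0,0,0],[0.0088,0.0826,0,0,0,0,0],[0.0088,0.0826,0,0,0,0,0],[0.0088,0.0826,0,0,0,0,0],[0.0088,0.0826,0,0,0,0,0],[0.0088,0.0826,0,0,0,0,0],[0.0088,0.0826,0,0,0,0,0],[0.0088,0.0826,0,0,0,0,0],[0.0088,0.0826,0,0,0,0,0],[0.0088,0.0826,0,0,0,0,0],[0.0088,0.0826,0,0,0,0,0]]]'; python3 -c "
from h import *
plan([.4897,-.1983,.2],.135)"
```

```text
t: 2.15
eef_pos: [0.4495, -0.0381, 0.2267]
ee_rot: [-3.141, -0.001, 0.135]
force: [0.4, 0.4, -0.8]
width: 0.0874
t 2.15 pos [ 0.4495 -0.0381  0.2267] rpy [-3.1414e+00 -5.0000e-04  1.3500e-01] F [ 0.41  0.4  -0.76] w 0.0874 q [ 0.35 -0.02 -0.46 -0.   -1.13  1.35]
shift units [0.0364 0.3284 0.0534] dist 0.1673
turn units [-0.0001 -0.0002 -0.    ]
```

```bash
python3 -m inch '[[[0.0073,0.0657,0.01,0,0,0,0],[0.0073,0.0657,0.01,0,0,0,0],[0.0073,0.0657,0.01,0,0,0,0],[0.0073,0.0657,0.01,0,0,0,0],[0.0073,0.0657,0.01,0,0,0,0],[0,0,0,0,0,0,0],[0,0,0,0,0,0,0]]]'; python3 - <<'E'
from h import *
import cv2
i=camera_info("wrist"); im=__import__("station").grab_frame("wrist"); cv2.imwrite("pics/w1.png",im)
plan([.4897,-.1983,.089],.135)
ax=[.4897,-.1983]
for n,X in (("axis top",[*ax,.119]),("dash end",[ax[0]+.035*np.cos(.135),ax[1]+.035*np.sin(.135),.119]),("other",[ax[0]-.035*np.cos(.135),ax[1]-.035*np.sin(.135),.119]),("hole",[.5128,-.3059,.074])): print(n,proj(i,X).round(1))
E
```

```text
t: 2.85
eef_pos: [0.4893, -0.1972, 0.2009]
ee_rot: [-3.141, 0.001, 0.133]
force: [0.6, 0.1, 0.4]
width: 0.0875
t 2.9 pos [ 0.4894 -0.1966  0.2013] rpy [-3.1413e+00  7.0000e-04  1.3390e-01] F [-0.26 -0.02  0.28] w 0.0876 q [-0.01  0.14 -0.35 -0.   -1.09  1.71]
shift units [0.0003 0.0035 0.2246] dist 0.1123
turn units [-0.0001  0.0002 -0.0004]
axis top [323.2 249. ]
dash end [323.1 193.4]
other [323.2 300.4]
hole [474.7 218.7]
```

View pics/w1.png

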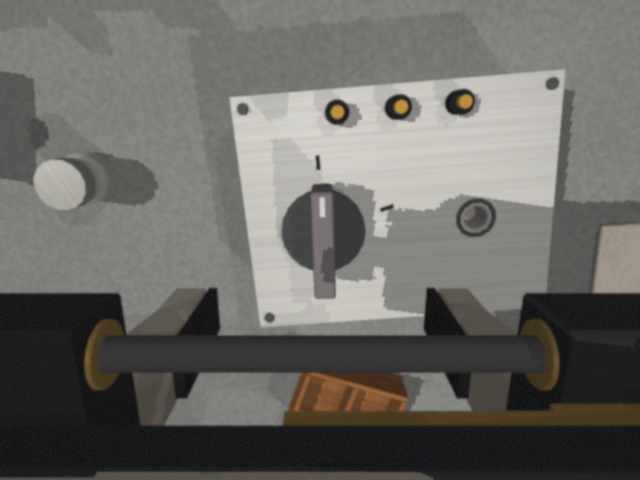

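The wrist view shows the bar running from (322,193) to (324,298) and the hole at (476,217). Both lie within 2 px of my prediction, so I'll descend and grip the bar.

```bash
python3 -m inch '[[[0,0.003,0.045,0,0,0,0],[0,0,0.045,0,0,0,0],[0,0,0.045,0,0,0,0],[0,0,0.045,0,0,0,0.3],[0,0,0.043,0,0,0,0.6],[0,0,0,0,0,0,0.7],[0,0,0,0,0,0,1],[0,0,0,0,0,0,1],[0,0,0,0,0,0,1],[0,0,0,0,0,0,1],[0,0,0,0,0,0,1],[0,0,0,0,0,0,1],[0,0,0,0,0,0,1]]]' 30; python3 -c "
from h import *
plan([.4897,-.1983,.089],-1.0985)"
```

```text
t: 4.2
eef_pos: [0.49, -0.1982, 0.0902]
ee_rot: [3.142, -0.0, 0.135]
force: [0.9, -1.4, 0.2]
width: 0.0137
t 4.2 pos [ 0.49   -0.1982  0.0902] rpy [ 3.1415e+00 -1.0000e-04  1.3470e-01] F [ 0.89 -1.44  0.24] w 0.0137 q [-0.01  0.25 -0.49  0.   -0.83  1.72]
shift units [-0.0006  0.      0.0023] dist 0.0012
turn units [ 0.     -0.      0.3925]
```

```bash
python3 -m inch '[[[0,0,0,0,0,0.033,1],[0,0,0,0,0,0.033,1],[0,0,0,0,0,0.033,1],[0,0,0,0,0,0.033,1],[0,0,0,0,0,0.033,1],[0,0,0,0,0,0.033,1],[0,0,0,0,0,0.033,1],[0,0,0,0,0,0.033,1],[0,0,0,0,0,0.033,1],[0,0,0,0,0,0.033,1],[0,0,0,0,0,0.033,1],[0,0,0,0,0,0.027,1],[0,0,0,0,0,0,1],[0,0,0,0,0,0,1]]]'; python3 -c "
from h import *
plan([.4897,-.1983,.089],-1.0985);print(get_state()['moment'])"
```

```text
t: 5.6
eef_pos: [0.4901, -0.1979, 0.0901]
ee_rot: [-3.141, 0.0, -1.088]
force: [-0.1, 4.1, 0.7]
width: 0.0138
t 5.6 pos [ 0.4901 -0.1979  0.0901] rpy [-3.1411e+00  1.0000e-04 -1.0881e+00] F [-0.08  4.07  0.74] w 0.0138 q [-0.01  0.25 -0.49 -0.   -0.83  0.5 ]
shift units [0.0004 0.0012 0.0023] dist 0.0013
turn units [-0.0002  0.      0.0033]
[ 1.63258555 -0.11873169 -0.06173646]
```

```bash
for k in 1 2; do python3 -m inch '[[[0,0,0,0,0,0.006,1],[0,0,0,0,0,0,1]]]'; python3 -c "
from h import *
print(get_state()['moment'],get_state()['ee_rot'])"; done
```

```text
t: 5.8
eef_pos: [0.4902, -0.1979, 0.0902]
ee_rot: [-3.141, 0.0, -1.109]
force: [-0.0, 4.9, 2.9]
width: 0.0141
[ 1.94884249 -0.08339713  0.01455153] [-3.14103835e+00  4.79429438e-05 -1.10907072e+00]
t: 6.0
eef_pos: [0.4902, -0.1979, 0.0902]
ee_rot: [-3.141, -0.0, -1.127]
force: [1.1, 4.7, 2.1]
width: 0.0139
[ 1.95728999 -0.09230551  0.32244589] [-3.14121907e+00 -2.31844311e-05 -1.12734219e+00]
```

```bash
python3 -m inch '[[[0,0,0,0,0,0.006,1],[0,0,0,0,0,0,1]]]'; python3 -c "
from h import *
print(get_state()['moment'],get_state()['ee_rot'])"
```

```text
t: 6.2
eef_pos: [0.4902, -0.1979, 0.0901]
ee_rot: [-3.141, -0.0, -1.146]
force: [0.1, 4.4, 3.2]
width: 0.0143
[ 1.95731758 -0.07987511  0.61278716] [-3.14135268e+00 -5.85536794e-05 -1.14577422e+00]
```

```bash
python3 -m inch '[[[0,0,0,0,0,0,0.6],[0,0,0,0,0,0,0.6],[0,0,0,0,0,0,0.6],[0,0,0,0,0,0,0.6],[0,0,-0.03,0,0,0,0.6],[0,0,-0.06,0,0,0,0.6],[0,0,-0.07,0,0,0,0.6],[0,0,-0.06,0,0,0,0.5],[0,0,0,0,0,0,0.5]]]'; python3 - <<'E'
from h import *
import cv2
from station import grab_frame
plan([.527,.190,.2],-1.604)
plan([.527,.190,.2],yawnow=-1.604)
t=grab_frame("wrist"); cv2.imwrite("pics/w2.png",t)
E
```

```text
t: 7.1
eef_pos: [0.4923, -0.1988, 0.2046]
ee_rot: [-3.135, -0.004, -1.146]
force: [-0.9, -0.5, -1.0]
width: 0.0422
t 7.1 pos [ 0.4923 -0.1988  0.2046] rpy [-3.1355 -0.0045 -1.1464] F [-0.92 -0.52 -0.96] w 0.0422 q [-0.01  0.13 -0.34  0.   -1.09  0.44]
shift units [-0.6801 -0.3834  0.0085] dist 0.3904
turn units [-0.0022 -0.001   0.1457]
t 7.1 pos [ 0.4923 -0.1988  0.2046] rpy [-3.1355 -0.0045 -1.1464] F [-0.92 -0.52 -0.96] w 0.0422 q [-0.01  0.13 -0.34  0.   -1.09  0.44]
shift units [-0.7796 -0.0434  0.006 ] dist 0.3904
```

View pics/w2.png

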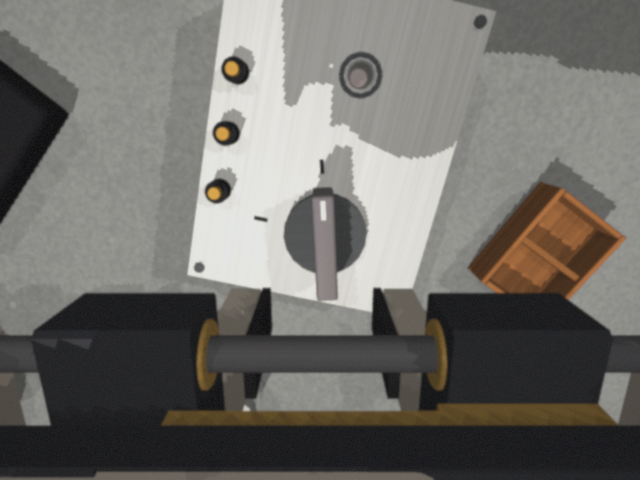

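The dashed end now points at the on tick near (322,167), so the handle is on. Next is the stylus.

```bash
python3 -m inch '[[[0,0,0,0,0,0.0364,0.5],[0,0,0,0,0,0.0364,0.5],[0,0,0,0,0,0.0364,0.5],[0,0,0,0,0,0.0364,0.5],[-0.052,-0.0029,0,0,0,0,0.5],[-0.052,-0.0029,0,0,0,0,0.5],[-0.052,-0.0029,0,0,0,0,0.5],[-0.052,-0.0029,0,0,0,0,0.5],[-0.052,-0.0029,0,0,0,0,0.5],[-0.052,-0.0029,0,0,0,0,0.5],[-0.052,-0.0029,0,0,0,0,0.5],[-0.052,-0.0029,0,0,0,0,0.5],[-0.052,-0.0029,0,0,0,0,0.5],[-0.052,-0.0029,0,0,0,0,0.5],[-0.052,-0.0029,0,0,0,0,0.5],[-0.052,-0.0029,0,0,0,0,0.5],[-0.052,-0.0029,0,0,0,0,0.5],[-0.052,-0.0029,0,0,0,0,0.5],[-0.052,-0.0029,0,0,0,0,0.5],[0,0,0,0,0,0,0.5]]]'; python3 - <<'E'
from h import *
import cv2
from station import grab_frame
plan([.527,.190,.2],-1.604)
i=camera_info("wrist");t=grab_frame("wrist"); cv2.imwrite("pics/w3.png",t)
print(proj(i,[[.527,.190,.13],[.5275,.1903,.065]]))
E
```

```text
t: 9.15
eef_pos: [0.5247, 0.1929, 0.1985]
ee_rot: [3.14, -0.001, -1.602]
force: [-1.0, 0.1, -0.5]
width: 0.0437
t 9.15 pos [0.5247 0.1929 0.1985] rpy [ 3.1402e+00 -1.0000e-03 -1.6025e+00] F [-0.97  0.13 -0.46] w 0.0437 q [ 0.7   0.19 -0.29 -0.   -1.1  -0.73]
shift units [ 0.0057 -0.0048 -0.003 ] dist 0.004
turn units [ 0.0004 -0.0003  0.0005]
[[318.01005816 251.07532438]
 [317.9730858  224.42951911]]
```

View pics/w3.png

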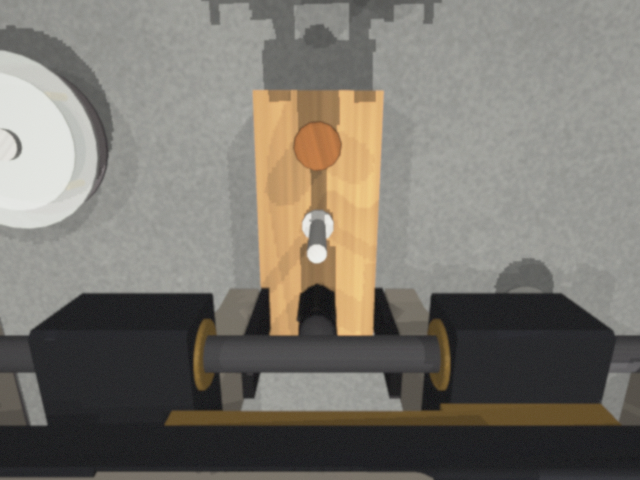

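The shank top is at (317,254) and the collar at (318,225), 1–3 px from prediction. I'll descend and grip.

```bash
python3 -m inch '[[[0.004,-0.0048,0.03,0,0,0,0.5],[0,0,0.05,0,0,0,0.5],[0,0,0.05,0,0,0,0.5],[0,0,0.05,0,0,0,0.5],[0,0,0.045,0,0,0,0.5],[0,0,0.028,0,0,0,0.5],[0,0,0,0,0,0,0.6],[0,0,0,0,0,0,0.8],[0,0,0,0,0,0,1],[0,0,0,0,0,0,1],[0,0,0,0,0,0,1],[0,0,0,0,0,0,1],[0,0,0,0,0,0,1]]]' 50; python3 -c "
from h import *
plan([.527,.191,.2],-1.604)"
```

```text
t: 10.5
eef_pos: [0.5275, 0.189, 0.0744]
ee_rot: [-3.141, 0.001, -1.604]
force: [-1.6, -0.8, 7.1]
width: 0.0112
t 10.5 pos [0.5275 0.189  0.0744] rpy [-3.1406e+00  5.0000e-04 -1.6041e+00] F [-1.59 -0.8   7.14] w 0.0112 q [ 0.69  0.32 -0.44  0.   -0.81 -0.73]
shift units [-0.004   0.0008 -0.2512] dist 0.1256
turn units [-0.0003  0.0002 -0.    ]
```

```bash
python3 -m inch '[[[0,0,-0.01,0,0,0,1],[0,0,-0.01,0,0,0,1],[0,0,0,0,0,0,1]]]'; python3 -c "
from h import *
plan([.527,.191,.2],-1.604)"; python3 -m inch '[[[0,0,-0.04,0,0,0,1],[0,0,-0.06,0,0,0,1],[0,0,-0.08,0,0,0,1],[0,0,-0.06,0,0,0,1],[0,0,0,0,0,0,1],[0,0,0,0,0,0,1]]]'; python3 - <<'E'
from h import *
import cv2
from station import grab_frame
for n in ("scene","top","wrist"):
    print(n,proj(camera_info(n),get_state()["eef_pos"])); cv2.imwrite(f"pics/{n}4.png",grab_frame(n))
s=cv2.imread("pics/scene4.png"); print(s.shape)
plan([.5128,-.3059,.24],-1.604)
E
```

```text
t: 10.8
eef_pos: [0.5275, 0.1891, 0.0844]
ee_rot: [-3.141, 0.001, -1.604]
force: [0.6, -0.1, 0.1]
width: 0.0113
t 10.8 pos [0.5275 0.1891 0.0844] rpy [-3.1406e+00  7.0000e-04 -1.6043e+00] F [ 0.58 -0.06  0.05] w 0.0113 q [ 0.69  0.31 -0.43  0.   -0.84 -0.73]
shift units [-0.0039  0.0009 -0.2313] dist 0.1156
turn units [-0.0003  0.0002 -0.0001]
t: 11.4
eef_pos: [0.5271, 0.189, 0.204]
ee_rot: [-3.141, 0.001, -1.605]
force: [0.6, -0.8, -1.8]
width: 0.0113
scene [443.62066677 229.9703415 ]
top [209.75386081 241.48385398]
wrist [322.56355361 306.68693519]
(480, 640, 3)
t 11.55 pos [0.5264 0.1884 0.2023] rpy [ 3.1397e+00 -1.2000e-03 -1.6046e+00] F [-0.24  0.01 -0.73] w 0.0114 q [ 0.69  0.19 -0.28 -0.   -1.1  -0.73]
shift units [ 0.9891 -0.006  -0.0743] dist 0.4959
turn units [ 0.0006 -0.0004 -0.0002]
```

View pics/scene4.png

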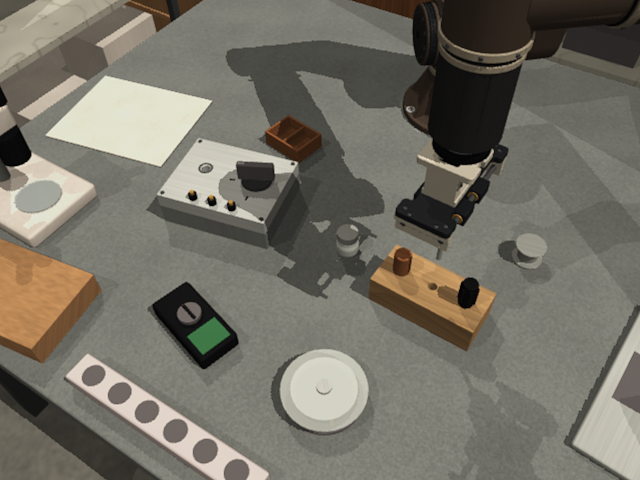

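View pics/wrist4.png

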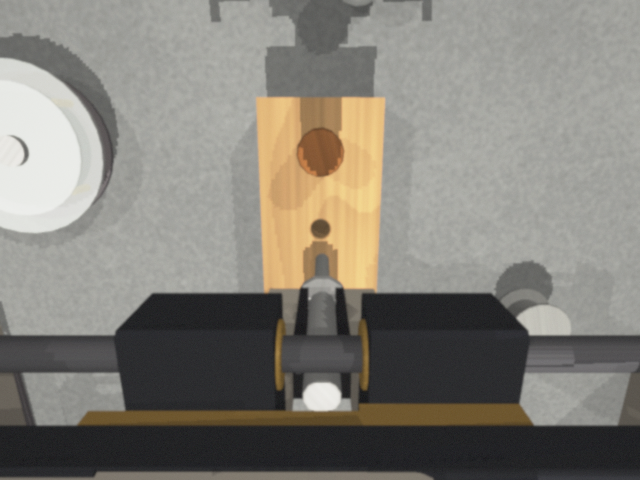

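```bash
python3 - <<'E'
from h import *
import cv2
R=None
s=get_state(); p=s["eef_pos"]
for n in ("scene","wrist"):
    i=camera_info(n)
    for dy in (0,.0015,.003):
        print(n,dy,"tip",proj(i,p+[0,dy,-.0694]).round(1),"collar bot",proj(i,p+[0,dy,-.0144]).round(1),"shtop",proj(i,p+[0,dy,.0556]).round(1))
w=cv2.imread("pics/wrist4.png"); cv2.imwrite("pics/c5.png",cv2.resize(w[230:420,270:380],None,fx=3,fy=3,interpolation=cv2.INTER_CUBIC))
w=cv2.imread("pics/scene4.png"); cv2.imwrite("pics/c6.png",cv2.resize(w[190:280,390:480],None,fx=6,fy=6,interpolation=cv2.INTER_CUBIC))
E
```

```text
scene 0 tip [437.2 258.7] collar bot [442.  236.5] shtop [448.7 205. ]
scene 0.0015 tip [438.1 259.1] collar bot [442.9 236.8] shtop [449.7 205.4]
scene 0.003 tip [438.9 259.5] collar bot [443.8 237.2] shtop [450.6 205.8]
wrist 0 tip [322.1 255.2] collar bot [322.4 293. ] shtop [323.3 388.5]
wrist 0.0015 tip [322.1 257.6] collar bot [322.5 296. ] shtop [323.4 392.7]
wrist 0.003 tip [322.2 260. ] collar bot [322.6 298.9] shtop [323.6 397. ]
```

View pics/c5.png

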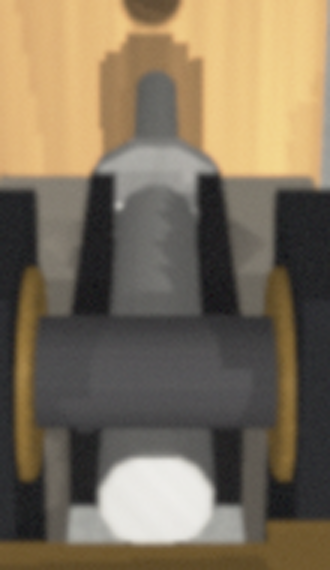

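View pics/c6.png

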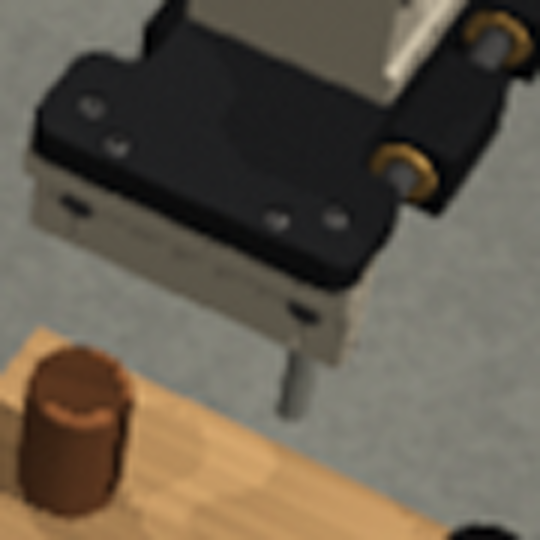

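```bash
python3 -m inch '[[[0,0,-0.04,0,0,0,1],[0.04,0,-0.03,0,0,0,1],[0.075,0,0,0,0,0,1],[0.075,0,0,0,0,0,1],[0.075,0,0,0,0,0,1],[0.075,0,0,0,0,0,1],[0.075,0,0,0,0,0,1],[0.075,0,0,0,0,0,1],[0.075,0,0,0,0,0,1],[0.075,0,0,0,0,0,1],[0.075,0,0,0,0,0,1],[0.075,0,0,0,0,0,1],[0.075,0,0,0,0,0,1],[0.06,0,0,0,0,0,1],[0.04,0,0,0,0,0,1],[0.02,0,0,0,0,0,1],[0,0,0,0,0,0,1],[0,0,0,0,0,0,1]]]'; python3 -c "
from h import *
plan([.513,-.3082,.156],-1.604)"
```

```text
t: 13.35
eef_pos: [0.5103, -0.303, 0.2378]
ee_rot: [3.14, 0.0, -1.605]
force: [-0.1, 0.1, -0.7]
width: 0.0115
t 13.35 pos [ 0.5103 -0.303   0.2378] rpy [ 3.1404e+00  5.0000e-04 -1.6047e+00] F [-0.06  0.07 -0.69] w 0.0115 q [-0.21  0.22 -0.16 -0.   -1.2   0.17]
shift units [ 0.0103 -0.0059  0.1636] dist 0.082
turn units [ 0.0004  0.0001 -0.0002]
```

Go down so the tip sits about 12 mm above the panel, then look.

```bash
python3 -m inch '[[[0.01,-0.006,0.04,0,0,0,1],[0,0,0.05,0,0,0,1],[0,0,0.05,0,0,0,1],[0,0,0.022,0,0,0,1],[0,0,0,0,0,0,1],[0,0,0,0,0,0,1]]]'; python3 - <<'E'
from h import *
import cv2
from station import grab_frame
plan([.513,-.3082,.156],-1.604)
p=get_state()["eef_pos"]
for n,a in (("scene",(140,100,120,90)),("top",(430,210,100,90)),("wrist",(220,180,200,150))):
    i=camera_info(n); im=grab_frame(n); x,y,w,h=a
    print(n,"hole",proj(i,[.513,-.306,.074]).round(1),"tip",proj(i,p+[0,.0022,-.0694]).round(1))
    cv2.imwrite(f"pics/{n}5.png",im); k=4 if n=="wrist" else 6
    cv2.imwrite(f"pics/{n}5c.png",cv2.resize(im[y:y+h,x:x+w],None,fx=k,fy=k,interpolation=cv2.INTER_CUBIC))
E
```

```text
t: 13.95
eef_pos: [0.5141, -0.3083, 0.1585]
ee_rot: [-3.141, -0.001, -1.603]
force: [-0.5, 0.5, -0.6]
width: 0.0114
t 13.95 pos [ 0.5141 -0.3083  0.1585] rpy [-3.1408e+00 -6.0000e-04 -1.6034e+00] F [-0.5   0.5  -0.59] w 0.0114 q [-0.21  0.29 -0.26  0.   -1.03  0.18]
shift units [-0.0001  0.0022  0.005 ] dist 0.0028
turn units [-0.0002 -0.0002  0.0002]
scene hole [205.7 168. ] tip [204.  162.6]
top hole [475.7 259.1] tip [477.7 257.6]
wrist hole [324.8 251.1] tip [323.1 258.8]
```

View pics/scene5c.png

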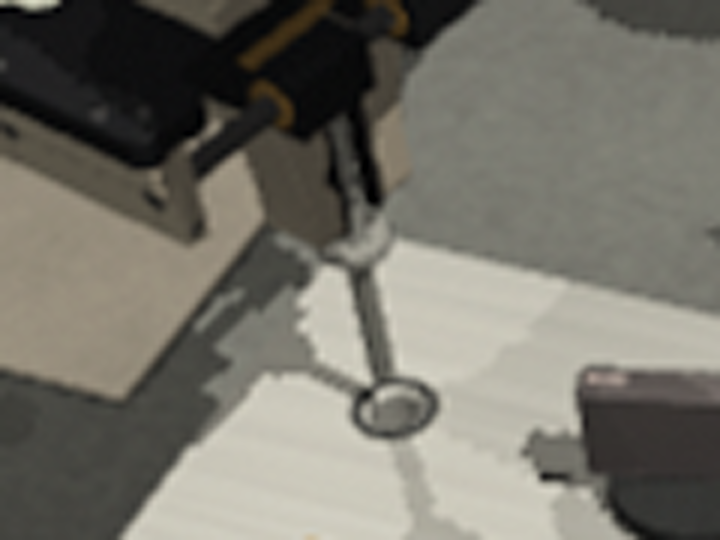

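View pics/wrist5c.png

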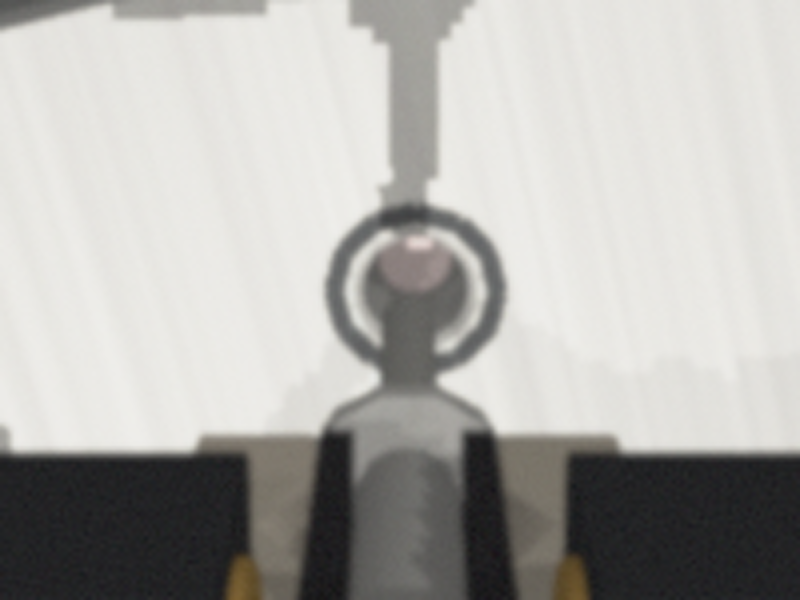

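View pics/scene5.png

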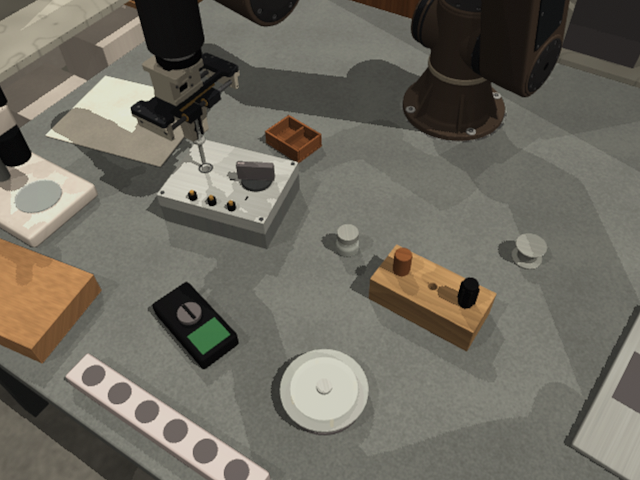

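```bash
python3 - <<'E'
from h import *
i=camera_info("wrist");S=camera_info("scene")
print("wrist hole",back(i,crop((416,289),(220,180),4),.074),"tip",back(i,crop((409,315),(220,180),4),.0891))
print("scene hole",back(S,crop((396,408),(140,100),6),.074))
plan([.513,-.308,.156])
E
```

```text
wrist hole [ 0.51365905 -0.30553128  0.074     ] tip [ 0.51471436 -0.30643531  0.0891    ]
scene hole [ 0.51220867 -0.30697243  0.074     ]
t 14.1 pos [ 0.5142 -0.3086  0.159 ] rpy [-3.1394e+00 -7.0000e-04 -1.6040e+00] F [-0.32 -0.38 -0.45] w 0.011 q [-0.21  0.29 -0.25  0.   -1.03  0.18]
shift units [-0.0011  0.0025  0.006 ] dist 0.0033
```

```bash
python3 -m inch '[[[-0.001,0.002,0.005,0,0,0,1],[0,0,0.015,0,0,0,1],[0,0,0.015,0,0,0,1],[0,0,0.015,0,0,0,1],[0,0,0.009,0,0,0,1],[0,0,0,0,0,0,1],[0,0,0,0,0,0,1]]]' 60; python3 -c "
from h import *
plan([.513,-.308,.119])"
```

```text
t: 14.8
eef_pos: [0.5125, -0.308, 0.1279]
ee_rot: [3.141, -0.0, -1.604]
force: [0.1, -0.1, 0.5]
width: 0.0111
t 14.8 pos [ 0.5125 -0.308   0.1279] rpy [ 3.1412e+00 -1.0000e-04 -1.6043e+00] F [ 0.07 -0.1   0.52] w 0.0111 q [-0.21  0.31 -0.29  0.   -0.96  0.18]
shift units [-0.0001 -0.0011  0.0178] dist 0.0089
```

No lateral force, so the nose is in the hole. Press in small steps and watch the force.

```bash
for k in 1 2 3; do python3 -m inch '[[[0,0,0.003,0,0,0,1],[0,0,0.003,0,0,0,1],[0,0,0,0,0,0,1],[0,0,0,0,0,0,1]]]' | grep -E "pos|force"; done
```

```text
eef_pos: [0.5126, -0.308, 0.1253]
force: [0.3, -0.4, 0.3]
eef_pos: [0.5126, -0.308, 0.1222]
force: [0.7, 0.1, 2.7]
eef_pos: [0.5127, -0.308, 0.1193]
force: [0.4, 0.3, 3.9]
```

```bash
for k in 1 2 3; do python3 -m inch '[[[0,0,0.002,0,0,0,1],[0,0,0,0,0,0,1],[0,0,0,0,0,0,1]]]' | grep -E "pos|force"; done
```

```text
eef_pos: [0.5128, -0.3082, 0.1191]
force: [-0.4, 1.8, 11.1]
eef_pos: [0.5129, -0.3083, 0.1189]
force: [-2.7, 1.2, 15.8]
eef_pos: [0.5131, -0.3085, 0.1187]
force: [-3.9, 2.7, 19.8]
```

```bash
python3 -m inch '[[[0,0,0,0,0,0,1],[0,0,0,0,0,0,1],[0,0,0,0,0,0,1],[0,0,0,0,0,0,1],[0,0,0,0,0,0,1]]]'; python3 - <<'E'
from h import *
import cv2
from station import grab_frame
im=grab_frame("scene"); cv2.imwrite("pics/s6.png",cv2.resize(im[80:360,130:530],None,fx=2,fy=2,interpolation=cv2.INTER_CUBIC))
E
```

```text
t: 17.4
eef_pos: [0.5131, -0.3085, 0.1187]
ee_rot: [-3.14, -0.002, -1.603]
force: [-3.1, 3.5, 21.0]
width: 0.0108
```

View pics/s6.png

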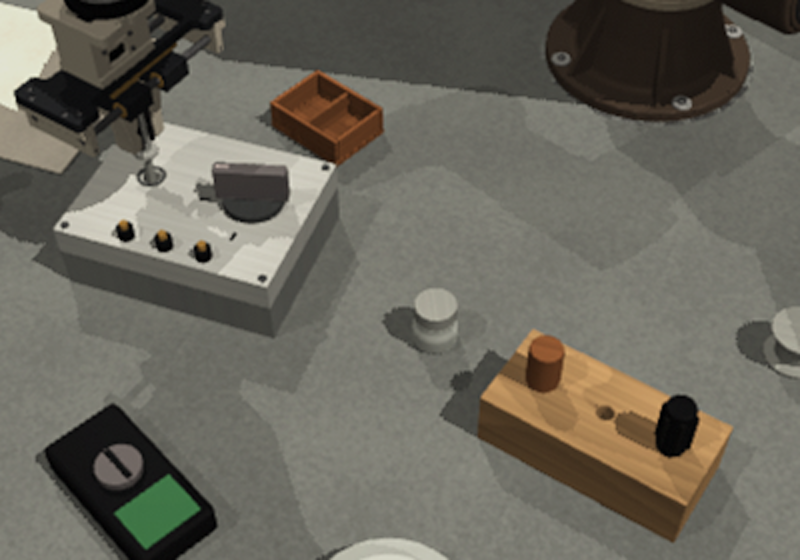

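The nose is inside the hole at (150,176), the handle is still on at (250,185), and the other things are where they were. The force is steady at 21 N on the hard stop, so I'll hand in.

```bash
python3 -c "
from station import job_done
print(job_done())"
```

```text
the job is handed in; nothing more can be done
None
```

I turned the handle clockwise to its on stop, took the stylus from the middle of the rack and pushed the reset button fully down with it. I handed in at about 17.5 s, still gripping the stylus and holding the button down.

- **Handle:** I turned it until the moment at the stop rose to about 0.6 N m. The bar's dashed end then pointed at the on tick, and a picture taken just before hand-in showed it still there.
- **Button:** the spring force rose from 2.7 to 3.9 N over the travel. It then jumped to about 20 N with almost no further motion, at the height where the button should be fully down (tool at 0.119 m). It held steady at 21 N, with 3–4 N sideways.
- **Stylus:** it was still held at the end, with a finger opening of 10.8 mm on the 12 mm shank.
- **Bystanders:** in that last picture the screwdriver, nut driver, jar and parts box stood where they were. The spool, rotor and meter were only partly in view, and I saw no change in what was visible.
- **Disagreements:** the cameras differed by 1–2 mm on the hole and the stylus, within the hole's clearance. When I first gripped the stylus the wrist read an unexplained 7 N upward, which went away as soon as I lifted it.

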